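Draw the flush bolt and open the double door of the test cabinet

ROBOT

A 6-joint arm with a two-finger parallel gripper is mounted at the origin on the work surface. World frame = base frame: x ahead of the robot, y to its left, z up, the work surface at z = 0. Lengths are in mm, angles in rad, forces in N, time in s.
With the tool pointing down it reaches from about 300 to 775 mm from the base axis. Payload 14.6 kg.
Tool frame: the origin (TCP) lies between the finger pads; the fingertips stand 19 mm ahead of it and the grasp point (between the pads) is the TCP; z points along the fingers, y is the line along which they close (so a half turn about z gives the same grasp; the last joint's range is limited). The gripper opens to 94 mm and grips with 3 to 60 N. Pads are 16 mm wide; open, the fingers measure 119 mm over their backs; the gripper's body (75 mm by 177 mm) begins 78 mm behind the grasp point.
Start: joints at [1.046, 0.3, 1.521, -0, 1.321, -0.067], TCP at [243.083, 493.356, 224.446] pointing down, gripper open.
Joint ranges: [-3.03, 3.03], [-0.79, 2.21], [0.23, 2.52], [-1.04, 4.18], [0, 3.07], [-2.55, 2.55]. Speed limits (rad/s): [2.22, 2.22, 2.57, 3.14, 3.14, 3.14].

INTERFACE

Orientations are given as [roll, pitch, yaw] about the fixed x, y, z axes, in that order (R = Rz(yaw) Ry(pitch) Rx(roll)).
In Python, from cell import monitor, imaging, job, find_in, trace gives the robot as it stands. The module is installed in compiled form; this text tells all that it offers.
- The arm moves only by the tool arm_command, never from a script. Its argument "steps" is a list of rows, each a list of 5 numbers: the opening, from 0 (shut) to 1 (fully open), then the shift along the tool's x, y, z in mm, then the turn about the tool's z in degrees. In form: [[gripper, dx, dy, dz, turn], ...]. A call has 1 to 20 rows; each row is the pose to reach, as a shift and turn from the pose commanded when the call began, along the tool's axes at that moment; what a row does not reach only later rows make up. A row lasts 1/8 s, in which the tool goes at most 62.5 mm and 10.7 degrees, less where a joint would pass 70% of its speed; a pose out of reach is approached as far as the arm can. A call with a gripper value outside its range is refused whole. The fingers move at their own pace and stop on an object; "force" is the grip in N (left out, the last holds). Time passes only in rows, so rows that repeat a pose let the fingers close. It gives the time, the measured TCP pose, the force, the opening and the grip force at its end, in the units of the state.
- monitor.read_state(): the state, without advancing time (a new reading comes with each control period).
- imaging.camera(name): name is "side" or "top"; returns a dict with "img" (384x512x3 uint8, red, green, blue), "mtx" (3x3 intrinsics, pixels), "view" (4x4, takes a point from world to camera coordinates). Camera axes: x right, y down, z forward; pixel columns grow to the right and rows downward; lengths in mm; the calibration is good to about 2 mm. A picture is of the moment at which its call begins. There is no depth.
- job.sign_off(): hands the job in; it is judged then, once.
Trained networks look in a picture, given as the dict that the camera call returned (one of the last four; its "shot" number tells which), for a name from the list of things; names that differ only in an ending like _2 or _b are one class to them, and where a whole thing is asked for, a point or a joint stands for the part that bears it (a point fixed in the world has none). Each returns a list of dicts, best first, with "p" (0 to 1); they miss things now and then, are a little off and sometimes report something else, mostly with a low value. They report only what shows in the picture. A call takes as long as a camera call.
- find_in(picture, target): "rect" ([centre column, centre row, width, height] in pixels, round what is visible of it).
- trace(picture, target): "region" (384x512 bool, what is visible of it) and "rect" ([centre column, centre row, width, height] in pixels, round what is visible of it).
The state is a dict: "clock": time; "joints": joint angles; "qd": joint speeds; "effort": joint torques, N m; "eef_pos": TCP position; "eef_rot": TCP orientation; "wrist_force": force on the tool from outside, world axes, zero at the start; "moment": the same for the moment, N m; "finger_gap": finger opening in mm; "finger_force": force on a finger pad.
Only numpy, scipy, OpenCV 4.12 (cv2) and the standard library are available. Lean on these libraries where they do the work, as an engineer would, in place of code of your own. Each camera call takes 0.05 s, during which the arm holds its last target. There are 200 camera calls.

TASK

Open up the sloped test cabinet for loading: swing the right-hand door leaf wide open, then draw the bolt on the left-hand leaf fully back while that leaf is still shut, and then swing the left-hand leaf wide open too. Swing the leaves gently rather than flinging them, leave both standing about square to the cabinet face with the bolt still drawn, and leave the boards, mug and other things lying about where they are.

Things in the scene. Friction and masses are not known exactly. Their poses are not given: they have to be found in the camera images.
- cabinet: Dark steel desktop test cabinet, fixed, 380 wide (y) x 380 deep (x); origin under it at table level, x axis to its rear, y to its left. Flat apron 85 high along its front (x -200 to -130); from x = -130, z = 90 a face rises to the rear at 25 degrees to the level (260 long, to z = 200), then a flat deck. The double door lies in the sloping face
- meeting (a point): Centre of the shut double door, on the cabinet's face; x up the slope, z out of the face. Two bare sheet-metal leaves, each 148 wide (y), 200 long (up the slope), 8 thick, lie flush and meet here; they swing up and outwards about hinges at their outer sides. The right (-y) leaf's overlap strip (8 thick) covers 24 mm of the left leaf's edge; its upper end blocks the bolt knob until the right leaf is raised
- lamp_bar (a point): Middle of the underside of a fixed lamp bar (36 mm deep along the slope, 18 thick) on two posts, crossing the cabinet's whole width 80 mm out from its face. Its front edge is 48 mm further up the slope than the shut bolt's knob, so a vertical gripper cannot reach the knob: tilt it 25 to 35 degrees, fingers pointing down and to the cabinet's rear
- leaf_a (a joint): angle of the right-hand leaf, rad: 0 shut, grows as it swings up and outwards, stop at 1.75; 1.57 is square to the face. Starts shut or slightly ajar. Stiff hinge (about 0.3 N m): it stays where it is left
- leaf_p (a joint): angle of the left-hand leaf, rad: 0 shut, grows as it swings up and outwards, stop at 1.75. Same stiff hinge; held shut by the bolt until that is drawn
- bolt (a joint): travel of the bolt, m: 0 = shot (under its keeper above the leaf), grows as it is drawn straight down the slope, towards the robot, in the plane of the leaf; stop at 0.024, free of the keeper from about 0.014. Friction about 3 N; it stays where it is left
- handle_a (a point): middle of the right-hand leaf's pull: a black round bar 10 mm in diameter, 70 long, running up the slope (parallel to the hinge), its centre line 35 mm out from the leaf's face and 115 mm from the hinge line. Its axes turn with the leaf: x up the slope, z out of the leaf's outer face
- handle_p (a point): the same on the left-hand leaf: bar 10 mm in diameter, 70 long, parallel to the hinge, 35 mm out from the face, 115 mm from the hinge line; axes x up the slope, z out of the leaf's outer face
- hinge_a (a point): point on the right-hand leaf's hinge line, level with its handle along the slope, in the plane of the leaf's outer face; x axis = hinge line, pointing up the slope; z out of the cabinet's face. Fixed to the cabinet
- hinge_p (a point): the same for the left-hand leaf
- bolt_knob (a point): middle of the bolt's knob, 14 mm out from the leaf's outer face: a plain steel round knob standing square on the left-hand leaf, 14 mm in diameter (17 at its cap), top 28 mm out from the face, 14 mm from the leaf's free edge, near its upper end. Axes: x up the slope, y left, z out of the face (it turns with the leaf)
- board_1: Bystander: green circuit board with black and metal parts, 24 x 85 x 9 mm, lying on the cabinet's flat apron near its left (+y) end; origin under its middle
- board_2: Bystander: the same kind of board, near the right end of the apron; origin under its middle
- board_3: Bystander: the same kind of board lying on the table left of the cabinet; origin under its middle
- board_4: Bystander: the same kind of board lying on the table left of the cabinet; origin under its middle
- mouse: Bystander: black computer mouse 100 x 58 x 34 mm on the table to the right; origin under its middle
- driver: Bystander: screwdriver with a black handle lying on the table to the left; origin under its middle
- mug: Bystander: white mug, 80 mm wide and 90 mm tall, on the table to the right; origin under its middle
- cleaner: Bystander: white bottle, 56 mm wide and 130 mm tall, on the table to the right; origin under its middle

How it is judged (in metres and radians):
On the way, in this order (a step that is already met when the one before it is completed fails the run):
1. the right-hand leaf is swung wide open (past 1.2 rad) (value of joint leaf_a above 1.2 rad), for 0.2 s.
2. the bolt is drawn at least 18 mm while the left-hand leaf is still shut (below 0.1 rad) and the right-hand leaf open (value of joint bolt above 0.018 m and value of joint leaf_p below 0.1 rad and value of joint leaf_a above 1.2 rad), for 0.2 s.
At the end, for the whole second after the job is handed in: both leaves stand open past 1.2 rad (69 degrees) and at rest (under 0.1 rad/s), and the bolt is still drawn by more than 15 mm (value of joint each of leaf_a, leaf_p above 1.2 rad and value of joint bolt above 0.015 m and velocity of joint leaf_a between -0.1 and 0.1 rad/s and velocity of joint leaf_p between -0.1 and 0.1 rad/s); the robot touches nothing.
It fails at once if a leaf that is off its frame (beyond 0.1 rad) is flung, faster than 4 rad/s ((value of joint leaf_a above 0.1 rad and velocity of joint leaf_a above 4 rad/s) or (value of joint leaf_a above 0.1 rad and velocity of joint leaf_a below -4 rad/s) or (value of joint leaf_p above 0.1 rad and velocity of joint leaf_p above 4 rad/s) or (value of joint leaf_p above 0.1 rad and velocity of joint leaf_p below -4 rad/s)).
It fails at once if a bystander is shifted by more than 30 mm (distance of any of board_1, board_2, board_3, board_4, mouse, driver, mug, cleaner from where it was at the start of the episode above 0.03 m).
It also fails if it takes over 72 s, if anything falls off the work surface, if the arm or the gripper's body presses on something with over 40 N, if the wrist force passes 120 N, or if a joint passes its speed limit or range.

## Working session

There is one attempt and no reset: what is moved stays moved. The work goes in short steps, Python scripts to look and compute and a tool call to move; the robot and the scene stay as the last step left them, time stands still between calls to the robot, and variables do not carry over. Pictures are saved under pics/ and viewed, at most 10 in all, crops included, and the job is handed in when it is done.

Besides the shell and the picture viewer there is one more tool, called after ">>>" as name(argument=value, ...), one argument or row to a line, values as JSON. arm_command: Moves the arm, as the interface text tells. Its arguments: {"type":"object","properties":{"steps":{"type":"array","items":{"type":"array","items":{"type":"number"}}},"force":{"type":"number"}},"required":["steps"]}

```bash
ls; mkdir -p pics
python3 - <<'E'
from cell import monitor, imaging, find_in
import cv2,numpy as np
print(monitor.read_state())
for n in("top","side"):
    p=imaging.camera(n); cv2.imwrite(f"pics/{n}0.png",p["img"][:,:,::-1])
    print(n,p["mtx"].tolist(),np.round(p["view"],3).tolist())
    for t in["cabinet","handle_a","handle_p","bolt_knob","board_1","mug","cleaner","lamp_bar","meeting","hinge_a"]:
        try: print(t,[(np.round(d["rect"],1).tolist(),round(d["p"],2)) for d in find_in(p,t)[:4]])
        except Exception as e: print(t,e)
E
```

```text
pics
{'clock': 0.0, 'joints': array([ 1.04640802e+00,  3.00459397e-01,  1.52155783e+00,  2.59077240e-05,
        1.32069115e+00, -6.66006468e-02]), 'qd': array([ 0.00119765, -0.00022149,  0.00116408,  0.0010972 , -0.00141804,
       -0.00074024]), 'effort': array([-1.37037121e-03, -5.31809485e+01, -3.52743173e+01,  7.07437587e-02,
        2.44183384e-02, -1.60542487e-05]), 'eef_pos': array([242.96279416, 493.17032268, 223.90257165]), 'eef_rot': array([-3.14048107e+00, -9.92920120e-05,  2.68379852e+00]), 'wrist_force': array([0.96825999, 0.47099149, 0.28231645]), 'moment': array([ 0.01960152,  0.01456776, -0.03013549]), 'finger_force': 0.0, 'finger_gap': 94.32982856753257}
top [[379.6913156655909, 0.0, 260.85264014716813], [0.0, 379.6913156655909, 190.96363691113115], [0.0, 0.0, 1.0]] [[-0.004, -1.0, 0.015, -17.217], [-0.981, 0.001, -0.193, 537.009], [0.193, -0.015, -0.981, 1189.611], [0.0, 0.0, 0.0, 1.0]]
cabinet [([246.2, 171.6, 139.6, 138.1], 0.84), ([399.3, 204.1, 25.4, 17.9], 0.24)]
handle_a [([270.9, 176.8, 57.5, 65.5], 0.94), ([223.0, 175.9, 51.0, 69.9], 0.94), ([112.4, 254.6, 
[... 810 characters left out ...]
1.036], [0.39, 0.504, -0.771, 1641.306], [0.0, 0.0, 0.0, 1.0]]
cabinet [([272.8, 194.1, 141.4, 148.3], 0.73), ([273.5, 182.4, 112.3, 122.8], 0.48)]
handle_a [([251.3, 173.9, 58.1, 58.7], 0.9), ([276.8, 196.6, 68.1, 58.7], 0.56)]
handle_p [([251.3, 173.9, 58.1, 58.7], 0.9), ([276.8, 196.6, 68.1, 58.7], 0.56)]
bolt_knob [([276.3, 170.1, 14.0, 11.8], 0.55)]
board_1 [([179.3, 157.2, 13.6, 10.6], 0.56), ([157.9, 169.7, 11.8, 18.0], 0.5)]
mug [([373.9, 282.6, 31.8, 29.1], 0.74)]
cleaner [([338.5, 304.2, 23.6, 25.4], 0.58), ([303.2, 329.5, 28.1, 29.4], 0.27)]
lamp_bar [([274.4, 182.1, 115.0, 119.3], 0.72)]
meeting [([273.1, 181.8, 118.1, 124.1], 0.85)]
hinge_a [([273.5, 183.2, 111.4, 124.2], 0.67)]
```

Run:
```python
import cv2,numpy as np
a=cv2.imread("pics/top0.png")[90:260,160:340]; b=cv2.imread("pics/side0.png")[105:285,180:360]
cv2.imwrite("pics/topc.png",cv2.resize(a,None,fx=3.3,fy=3.3,interpolation=2)); cv2.imwrite("pics/sidec.png",cv2.resize(b,None,fx=3.3,fy=3.3,interpolation=2))
```

```text
(no output)
```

View pics/topc.png

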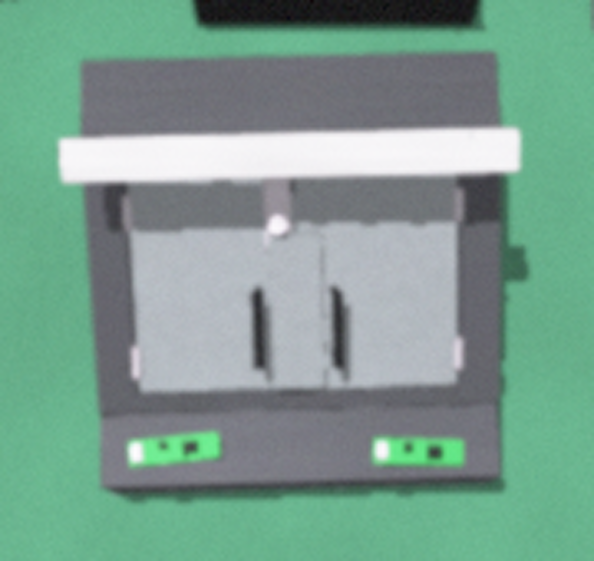

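View pics/sidec.png

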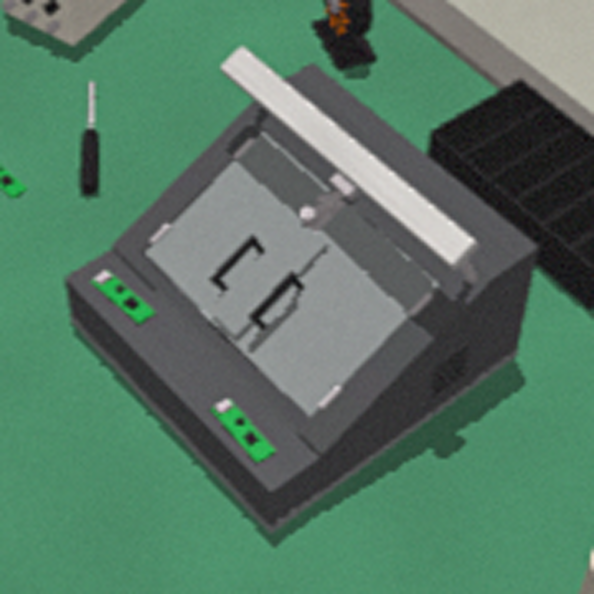

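The top crop shows the handles at (258,328) and (338,328) and the knob at (278,225). In the side crop the bars are at (233,261) and (275,298), and the knob is at (307,214). Next I fit the cabinet pose.

```bash
cat > geo.py <<'E'
import numpy as np
c,s=np.cos(np.radians(25)),np.sin(np.radians(25))
def face(u,v,w,s0):   # up-slope from meeting, left, out -> cabinet frame
    return np.array([-130+(s0+u)*c-w*s, v, 90+(s0+u)*s+w*c])
def leafa(u,r,w,th,s0): # r from hinge a
    return face(u,-148+r*np.cos(th)-w*np.sin(th),r*np.sin(th)+w*np.cos(th),s0)
def world(p,x,y,yaw):
    C,S=np.cos(yaw),np.sin(yaw); return np.array([x+C*p[0]-S*p[1],y+S*p[0]+C*p[1],p[2]])
def proj(p,K,V):
    q=V[:3,:3]@p+V[:3,3]; q=K@q; return q[:2]/q[2]
E
python3 - <<'E'
from geo import *; from cell import imaging
from scipy.optimize import least_squares
T=imaging.camera("top");S=imaging.camera("side")
kt=lambda a,b:(160+a/3.3,90+b/3.3); ks=lambda a,b:(180+a/3.3,105+b/3.3)
def model(P):
    x,y,yaw,s0,th,hu,ku=P; W=lambda p:world(p,x,y,yaw)
    hp=[W(face(hu+d,33,35,s0)) for d in(-35,35)]; ha=[W(leafa(hu+d,115,35,th,s0)) for d in(-35,35)]
    kn=W(face(ku,14,28,s0))
    L=[(T,hp[0],kt(259,368)),(T,hp[1],kt(257,290)),(T,ha[0],kt(341,368)),(T,ha[1],kt(336,290)),(T,kn,kt(279,224)),
    (S,hp[0],ks(215,281)),(S,hp[1],ks(250,239)),(S,ha[0],ks(254,322)),(S,ha[1],ks(294,276)),(S,kn,ks(307,213))]
    for yy,t,si in((190,(103,413),(113,252)),(-190,(499,400),(316,452))): # apron/slope edge
        L+= [(T,W(np.array([-130,yy,90.])),kt(*t)),(S,W(np.array([-130,yy,90.])),ks(*si))]
    return L
f=lambda P:np.concatenate([proj(p,k["mtx"],k["view"])-m for k,p,m in model(P)])
r=least_squares(f,[550,20,0,130,0.05,0,86],loss="soft_l1",x_scale=[10,10,.1,10,.1,10,10])
np.set_printoptions(suppress=True,precision=2); print(r.x); print(r.fun.reshape(-1,2).tolist())
x,y,yaw,s0,th,hu,ku=r.x
for n,p in dict(ha=leafa(hu,115,35,th,s0),hp=face(hu,33,35,s0),knob=face(ku,14,14,s0),meet=face(0,0,0,s0)).items(): print(n,world(p,x,y,yaw))
E
```

```text
[588.49  17.72   0.03 139.9    0.1  -53.9   40.82]
[[0.8869583351019514, -0.691642175377865], [0.5761484292651744, 0.18247851549199368], [-0.5973980579464069, -0.44937676570694407], [0.3455343556464072, 0.23852445440223846], [-0.3674675472794604, -0.3436702795827955], [-0.8351527752896004, 1.329386251797672], [1.8239609227875349, 0.4098355457925891], [-1.555908197608602, -0.5451698824920754], [-0.0878920344131302, -0.6237561796851026], [-0.2224237255902608, 0.4020601891569413], [-1.2178585306583045, 0.047626147013716036], [-1.021954892253234, -1.3164383089503247], [0.06429992826593889, 0.044059560478416415], [1.678741937797838, 1.5552151593452663]]
ha [518.1  -21.47 168.15]
hp [520.64  48.64 158.06]
knob [615.91  32.57 179.06]
meet [585.28  17.62 149.12]
```

>>> arm_command(
  steps=[
    [1,0,0,-60,0],
    [1,0,0,-120,0],
  ],
)

```text
clock: 1.45
eef_pos: [242.9, 493.1, 345.9]
eef_rot: [-3.141, -0.0, 2.684]
wrist_force: [0.4, 0.1, 0.2]
finger_gap: 93.7
finger_force: 0.0
```

>>> arm_command(
  steps=[
    [1,-47,-32,-10,-3],
    [1,-94,-64,-20,-6],
    [1,-140,-96,-30,-9],
    [1,-187,-128,-40,-12],
    [1,-233,-160,-50,-15],
    [1,-280,-192,-60,-18],
    [1,-326,-224,-70,-21],
    [1,-373,-256,-80,-24],
    [1,-420,-288,-90,-26],
    [1,-466,-320,-100,-28],
    [1,-466,-320,-100,-28],
    [1,-466,-320,-100,-28],
  ],
)

```text
clock: 2.95
eef_pos: [519.5, 0.6, 444.3]
eef_rot: [3.141, -0.0, -3.111]
wrist_force: [-0.1, 0.7, 1.1]
finger_gap: 93.9
finger_force: 0.0
```

Run:
```python
from cell import monitor
s=monitor.read_state(); print(s["clock"],s["joints"].round(3),s["eef_pos"].round(1),s["eef_rot"].round(3))
```

```text
2.95 [-0.069  0.172  1.181  0.     1.789 -1.671] [519.5   0.6 444.3] [ 3.141 -0.    -3.111]
```

>>> arm_command(
  steps=[
    [1,-60,0,0,0],
    [1,-120,0,0,0],
    [1,-180,0,0,0],
    [1,-240,0,0,0],
    [1,-300,0,0,0],
    [1,-360,0,0,0],
    [1,-360,0,0,0],
  ],
)

```text
clock: 3.82
eef_pos: [761.6, 10.5, 393.4]
eef_rot: [-3.141, 0.04, -3.11]
wrist_force: [0.6, -0.2, 0.5]
finger_gap: 94.0
finger_force: 0.0
```

Run:
```python
from cell import monitor
s=monitor.read_state(); print(s["clock"],s["joints"].round(3),s["eef_pos"].round(1),s["eef_rot"].round(3))
```

```text
3.825 [-0.035  0.889  0.235  0.002  1.977 -1.637] [761.6  10.5 393.4] [-3.141  0.04  -3.11 ]
```

>>> arm_command(
  steps=[
    [1,-60,0,-60,0],
    [1,-120,0,-120,0],
    [1,-180,0,-180,0],
    [1,-240,0,-240,0],
    [1,-300,0,-300,0],
    [1,-360,0,-360,0],
    [1,-360,0,-360,0],
  ],
)

```text
clock: 4.7
eef_pos: [731.2, 12.2, 456.9]
eef_rot: [-3.14, 0.075, -3.111]
wrist_force: [0.2, 0.2, 0.1]
finger_gap: 94.1
finger_force: 0.0
```

Run:
```python
from cell import monitor
s=monitor.read_state(); print(s["clock"],s["joints"].round(3),s["eef_pos"].round(1),s["eef_rot"].round(3))
```

```text
4.7 [-0.035  0.803  0.235  0.004  2.028 -1.634] [731.2  12.2 456.9] [-3.14   0.075 -3.111]
```

>>> arm_command(
  steps=[
    [1,60,0,0,0],
    [1,100,0,0,0],
    [1,100,0,0,0],
  ],
)

```text
clock: 5.08
eef_pos: [630.2, 9.1, 449.2]
eef_rot: [-3.14, 0.076, -3.111]
wrist_force: [1.5, 0.7, 0.9]
finger_gap: 94.0
finger_force: 0.0
```

>>> arm_command(
  steps=[
    [1,-60,0,0,0],
    [1,-2000,0,-1000,0],
    [1,-2000,0,-1000,0],
    [1,-2000,0,-1000,0],
    [1,-2000,0,-1000,0],
    [1,-2000,0,-1000,0],
  ],
)

```text
clock: 5.82
eef_pos: [732.9, 14.4, 470.6]
eef_rot: [-3.14, 0.117, -3.111]
wrist_force: [-0.4, 0.2, 0.6]
finger_gap: 94.0
finger_force: 0.0
```

Run:
```python
from cell import monitor
s=monitor.read_state(); print(s["clock"],s["joints"].round(3),s["eef_pos"].round(1),s["eef_rot"].round(3))
```

```text
5.825 [-0.032  0.785  0.235  0.006  2.005 -1.631] [732.9  14.4 470.6] [-3.14   0.117 -3.111]
```

>>> arm_command(
  steps=[
    [1,-500,0,-250,0],
  ],
)

```text
clock: 5.95
eef_pos: [741.0, 15.1, 472.4]
eef_rot: [-3.139, 0.151, -3.11]
wrist_force: [0.5, -0.5, -0.3]
finger_gap: 94.2
finger_force: 0.0
```

>>> arm_command(
  steps=[
    [1,-500,0,-250,0],
  ],
)

```text
clock: 6.08
eef_pos: [747.8, 15.8, 476.5]
eef_rot: [-3.139, 0.187, -3.11]
wrist_force: [-0.3, -0.1, -0.2]
finger_gap: 93.5
finger_force: 0.0
```

>>> arm_command(
  steps=[
    [1,-500,0,0,0],
  ],
)

```text
clock: 6.2
eef_pos: [767.9, 16.9, 461.8]
eef_rot: [-3.139, 0.221, -3.11]
wrist_force: [-0.2, -0.3, -0.6]
finger_gap: 94.0
finger_force: 0.0
```

>>> arm_command(
  steps=[
    [1,-500,0,0,0],
  ],
)

```text
clock: 6.32
eef_pos: [787.3, 17.8, 445.5]
eef_rot: [-3.138, 0.252, -3.11]
wrist_force: [0.2, 0.1, -0.2]
finger_gap: 94.3
finger_force: 0.0
```

The unreachable target tilts the tool about 2° per call, outwards as needed, so I keep going to about 25°.

>>> arm_command(
  steps=[
    [1,-500,0,-250,0],
  ],
)

```text
clock: 6.45
eef_pos: [790.2, 18.2, 454.2]
eef_rot: [-3.138, 0.282, -3.11]
wrist_force: [-0.1, 0.7, -0.4]
finger_gap: 93.8
finger_force: 0.0
```

>>> arm_command(
  steps=[
    [1,-500,0,-250,0],
  ],
)

```text
clock: 6.58
eef_pos: [790.9, 18.7, 471.3]
eef_rot: [-3.138, 0.324, -3.11]
wrist_force: [-0.7, -0.2, 0.9]
finger_gap: 93.6
finger_force: 0.0
```

>>> arm_command(
  steps=[
    [1,-500,0,-250,0],
  ],
)

```text
clock: 6.7
eef_pos: [791.9, 19.2, 485.4]
eef_rot: [-3.137, 0.36, -3.11]
wrist_force: [-0.6, 0.2, 0.1]
finger_gap: 94.0
finger_force: 0.0
```

>>> arm_command(
  steps=[
    [1,-500,0,-250,0],
  ],
)

```text
clock: 6.82
eef_pos: [792.2, 19.6, 499.4]
eef_rot: [-3.137, 0.395, -3.11]
wrist_force: [-0.2, -0.2, 0.3]
finger_gap: 93.8
finger_force: 0.0
```

>>> arm_command(
  steps=[
    [1,0,0,0,0],
    [1,0,0,0,0],
  ],
)

```text
clock: 7.08
eef_pos: [792.6, 19.5, 496.8]
eef_rot: [-3.137, 0.39, -3.11]
wrist_force: [0.2, -0.2, -0.1]
finger_gap: 93.9
finger_force: 0.0
```

>>> arm_command(
  steps=[
    [1,-500,0,-250,0],
  ],
)

```text
clock: 7.2
eef_pos: [792.6, 19.9, 510.8]
eef_rot: [-3.137, 0.425, -3.11]
wrist_force: [0.8, -0.5, 0.2]
finger_gap: 93.8
finger_force: 0.0
```

>>> arm_command(
  steps=[
    [1,-500,0,-250,0],
  ],
)

```text
clock: 7.32
eef_pos: [790.3, 20.2, 530.2]
eef_rot: [-3.137, 0.465, -3.109]
wrist_force: [1.2, 0.2, -0.4]
finger_gap: 94.0
finger_force: 0.0
```

>>> arm_command(
  steps=[
    [1,-500,0,-250,0],
  ],
)

```text
clock: 7.45
eef_pos: [787.4, 20.5, 548.1]
eef_rot: [-3.136, 0.501, -3.109]
wrist_force: [-0.0, -0.3, 0.2]
finger_gap: 94.1
finger_force: 0.0
```

>>> arm_command(
  steps=[
    [0.5,60,0,0,0],
    [0.5,120,0,0,0],
    [0.5,180,0,0,0],
    [0.5,180,0,0,0],
  ],
)

```text
clock: 7.95
eef_pos: [653.4, 15.9, 475.7]
eef_rot: [-3.136, 0.501, -3.109]
wrist_force: [1.8, -0.3, 1.0]
finger_gap: 57.4
finger_force: 0.0
```

```bash
cat >> geo.py <<'E'
from scipy.spatial.transform import Rotation as Ro
CAB=(588.49,17.72,0.03); S0=139.9; HU=-53.9; KU=40.82
W=lambda p:world(p,*CAB)
def tool(R,d): return (R.T@d)
def cur():
    from cell import monitor
    s=monitor.read_state(); return s["eef_pos"],Ro.from_euler("xyz",s["eef_rot"]).as_matrix()
E
python3 - <<'E'
from geo import *
np.set_printoptions(suppress=True,precision=1)
p,R=cur(); h=W(leafa(HU,115,35,.1,S0)); print(R)
print("pre",tool(R,h-90*R[:,2]-p),"grasp",tool(R,h-p))
for th in np.arange(.1,1.61,.1): print(round(th,1),tool(R,W(leafa(HU,115,35,th,S0))-h))
E
```

```text
[[-0.9 -0.   0.5]
 [-0.   1.   0. ]
 [-0.5 -0.  -0.9]]
pre [267.4 -31.9 114.3] grasp [267.4 -31.9 204.3]
0.1 [0. 0. 0.]
0.2 [ -0.7  -5.2 -10.8]
0.3 [ -1.3 -11.5 -21. ]
0.4 [ -1.9 -18.8 -30.6]
0.5 [ -2.5 -27.  -39.4]
0.6 [ -3.  -36.  -47.3]
0.7 [ -3.4 -45.8 -54.2]
0.8 [ -3.8 -56.2 -60.2]
0.9 [ -4.1 -67.1 -65.1]
1.0 [ -4.3 -78.5 -68.9]
1.1 [ -4.5 -90.3 -71.5]
1.2 [  -4.5 -102.2  -73. ]
1.3 [  -4.5 -114.2  -73.2]
1.4 [  -4.4 -126.2  -72.3]
1.5 [  -4.3 -138.   -70.2]
1.6 [  -4.  -149.6  -66.9]
```

>>> arm_command(
  steps=[
    [0.5,55,-8,20,0],
    [0.5,110,-16,40,0],
    [0.5,165,-24,60,0],
    [0.5,220,-32,85,0],
    [0.5,267,-32,114,0],
    [0.5,267,-32,145,0],
    [0.5,267,-32,145,0],
    [0.5,267,-32,145,0],
  ],
)

```text
clock: 8.95
eef_pos: [491.2, -22.2, 222.1]
eef_rot: [-3.136, 0.5, -3.109]
wrist_force: [0.8, -0.1, 0.8]
finger_gap: 47.0
finger_force: 0.0
```

Run:
```python
from geo import *; from cell import imaging
import cv2
np.set_printoptions(suppress=True,precision=1)
p,R=cur(); h=W(leafa(HU,115,35,.1,S0)); print(p,tool(R,h-p))
a=imaging.camera("side")["img"][105:285,180:360,::-1]; b=imaging.camera("top")["img"][90:270,160:340,::-1]
cv2.imwrite("pics/p1.png",cv2.resize(np.hstack([a,b]),None,fx=2.2,fy=2.2,interpolation=2))
```

```text
[491.2 -22.2 222.1] [ 2.3  0.1 60.1]
```

View pics/p1.png

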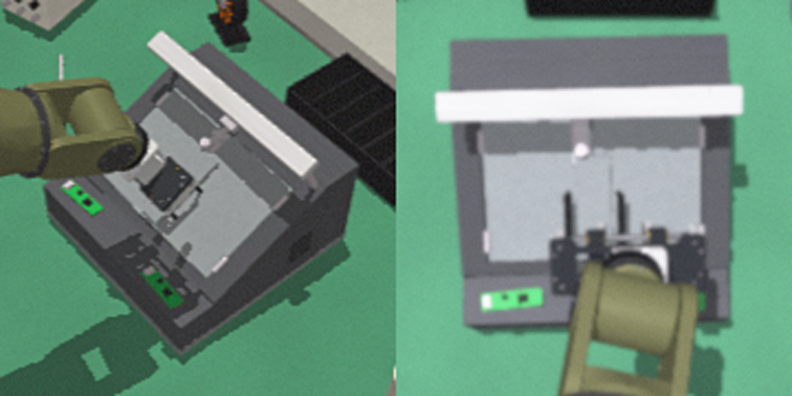

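The fingers, at (597,235) and (655,235), straddle the right handle at (621,210). I descend and grip.

>>> arm_command(
  force=30,
  steps=[
    [0.5,1,0,20,0],
    [0.5,2,0,40,0],
    [0.5,2,0,57,0],
    [0,2,0,57,0],
    [0,2,0,57,0],
    [0,2,0,57,0],
    [0,2,0,57,0],
    [0,2,0,57,0],
  ],
)

```text
clock: 10.05
eef_pos: [516.1, -19.2, 170.2]
eef_rot: [-3.141, 0.498, -3.11]
wrist_force: [-3.6, 27.6, 7.5]
finger_gap: 9.2
finger_force: 30.0
```

>>> arm_command(
  steps=[
    [0,-1,0,-11,0],
    [0,-1,-7,-21,0],
    [0,-2,-14,-31,0],
    [0,-3,-23,-39,0],
    [0,-3,-32,-47,0],
    [0,-3,-42,-54,0],
    [0,-4,-53,-60,0],
    [0,-4,-64,-65,0],
  ],
)

```text
clock: 11.05
eef_pos: [490.6, -84.1, 231.6]
eef_rot: [-3.14, 0.501, -3.108]
wrist_force: [-23.1, 21.6, 30.7]
finger_gap: 8.9
finger_force: 30.0
```

>>> arm_command(
  steps=[
    [0,0,0,-5,0],
    [0,0,-10,-9,0],
    [0,0,-21,-11,0],
    [0,0,-33,-12,0],
    [0,0,-45,-12,0],
    [0,0,-56,-11,0],
    [0,0,-66,-9,0],
    [0,0,-66,-9,0],
  ],
)

```text
clock: 12.05
eef_pos: [487.8, -153.4, 238.0]
eef_rot: [-3.134, 0.498, -3.109]
wrist_force: [-16.5, -5.7, 11.5]
finger_gap: 9.2
finger_force: 30.0
```

Run:
```python
from geo import *; from cell import imaging
import cv2
np.set_printoptions(suppress=True,precision=1)
p,R=cur(); print(p, [tool(R,W(leafa(HU,115,35,t,S0))-p) for t in (1.3,1.4,1.5)])
a=imaging.camera("side")["img"][105:285,180:360,::-1]; b=imaging.camera("top")["img"][90:270,160:340,::-1]
cv2.imwrite("pics/p2.png",cv2.resize(np.hstack([a,b]),None,fx=2.2,fy=2.2,interpolation=2))
```

```text
[ 487.8 -153.4  238. ] [array([-1.3, 17. ,  3.7]), array([-1.2,  5.1,  4.6]), array([-1.1, -6.8,  6.8])]
```

View pics/p2.png

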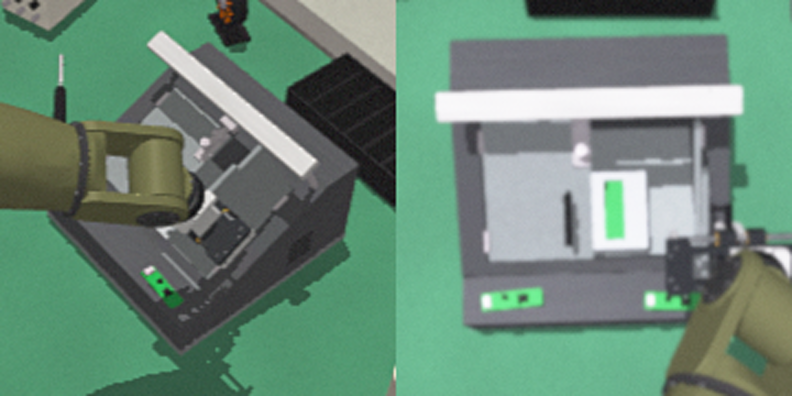

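The right leaf now stands open at about 1.45 rad, seen edge-on at column 700 in the top view. I release the handle and back straight out.

>>> arm_command(
  steps=[
    [0.26,0,1,-1,0],
    [0.26,0,1,-1,0],
    [0.26,0,1,-1,0],
    [0.26,0,1,-1,0],
    [0.26,0,1,-30,0],
    [0.26,0,1,-70,0],
    [0.26,0,1,-120,0],
    [0.26,0,1,-120,0],
  ],
)

```text
clock: 13.15
eef_pos: [430.8, -152.9, 345.6]
eef_rot: [-3.133, 0.503, -3.108]
wrist_force: [-0.1, 0.1, 0.4]
finger_gap: 24.7
finger_force: 0.0
```

Run:
```python
from geo import *; from cell import imaging,find_in
import cv2
np.set_printoptions(suppress=True,precision=1)
p,R=cur(); k=W(face(KU,14,14,S0)); print(p,R,k,tool(R,k-p))
T=imaging.camera("top");S=imaging.camera("side")
for c in(T,S):
    print([(np.round(d["rect"],1),round(d["p"],2)) for d in find_in(c,"bolt_knob")[:3]], proj(W(face(KU,14,28,S0)),c["mtx"],c["view"]))
a=S["img"][125:215,210:300,::-1]; b=T["img"][120:210,200:290,::-1]
cv2.imwrite("pics/p3.png",cv2.resize(np.hstack([a,b]),None,fx=4.4,fy=4.4,interpolation=2))
```

```text
[ 430.8 -152.9  345.6] [[-0.9 -0.   0.5]
 [-0.   1.   0. ]
 [-0.5 -0.  -0.9]] [615.9  32.5 179.1] [-87.3 181.2 236.5]
[(array([243.1, 153. ,   2.5,  11.8]), 0.53)] [244.2 157.5]
[(array([276.8, 167.9,  12.8,  12.2]), 0.49)] [272.8 169.9]
```

View pics/p3.png

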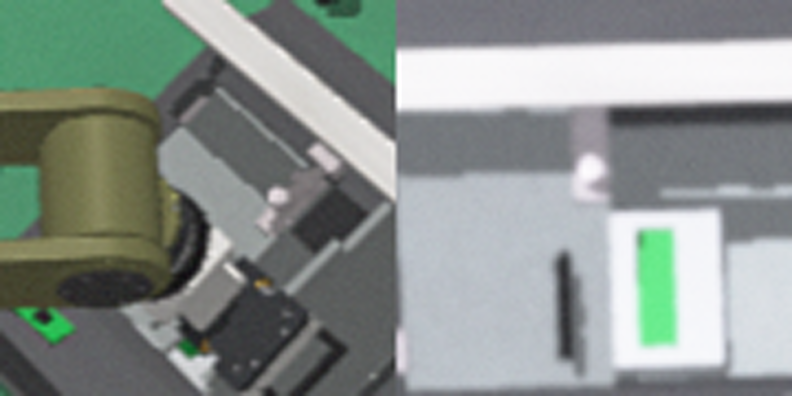

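>>> arm_command(
  steps=[
    [0.42,0,55,0,0],
    [0.42,0,110,0,0],
    [0.42,-30,150,20,0],
    [0.42,-60,181,60,0],
    [0.42,-87,181,110,0],
    [0.42,-87,181,160,0],
    [0.42,-87,181,185,0],
    [0.42,-87,181,185,0],
    [0.42,-87,181,185,0],
  ],
)

```text
clock: 14.48
eef_pos: [590.2, 33.0, 221.1]
eef_rot: [-3.136, 0.498, -3.109]
wrist_force: [0.0, -0.1, 0.9]
finger_gap: 39.4
finger_force: 0.0
```

Run:
```python
from geo import *; from cell import imaging,find_in
import cv2
np.set_printoptions(suppress=True,precision=1)
p,R=cur(); k=W(face(KU,14,14,S0)); print(p,tool(R,k-p))
T=imaging.camera("top");S=imaging.camera("side")
a=S["img"][125:215,210:300,::-1]; b=T["img"][120:210,200:290,::-1]
cv2.imwrite("pics/p4.png",cv2.resize(np.hstack([a,b]),None,fx=4.4,fy=4.4,interpolation=2))
```

```text
[590.2  33.  221.1] [-2.5 -1.1 49.2]
```

View pics/p4.png

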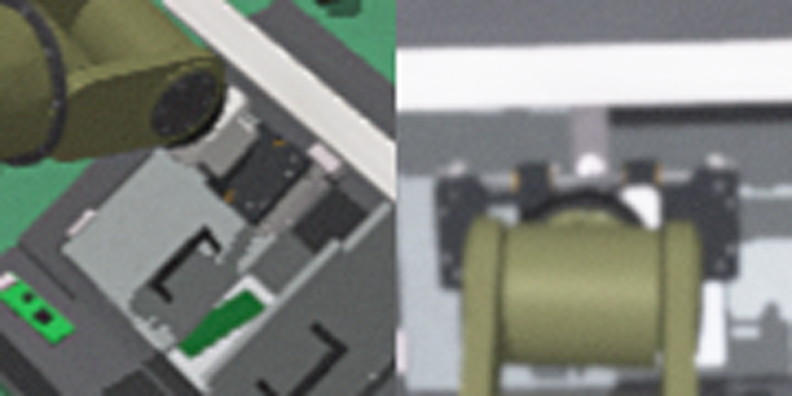

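The fingers, at columns 533 and 641, straddle the knob at 590. I descend, grip and draw the bolt.

>>> arm_command(
  force=35,
  steps=[
    [0.42,-1,-1,15,0],
    [0.42,-2,-1,30,0],
    [0.42,-2,-1,38,0],
    [0,-2,-1,38,0],
    [0,-2,-1,38,0],
    [0,-2,-1,38,0],
    [0,-2,-1,38,0],
  ],
)

```text
clock: 15.45
eef_pos: [610.1, 34.2, 188.4]
eef_rot: [-3.139, 0.498, -3.109]
wrist_force: [0.7, 16.6, -1.3]
finger_gap: 14.5
finger_force: 35.0
```

>>> arm_command(
  steps=[
    [0,5,0,0,0],
    [0,10,0,-1,0],
    [0,15,0,-1,0],
    [0,20,0,-1,0],
    [0,25,0,-2,0],
    [0,26,0,-2,0],
    [0,26,0,-2,0],
    [0,26,0,-2,0],
  ],
)

```text
clock: 16.45
eef_pos: [587.9, 33.7, 179.3]
eef_rot: [-3.139, 0.503, -3.109]
wrist_force: [13.0, 20.1, -2.3]
finger_gap: 14.6
finger_force: 35.0
```

>>> arm_command(
  steps=[
    [0.45,-1,0,-2,0],
    [0.45,-1,0,-2,0],
    [0.45,-1,0,-2,0],
    [0.45,-1,0,-2,0],
    [0.45,0,0,-30,0],
    [0.45,0,0,-60,0],
    [0.45,40,5,-60,0],
    [0.45,70,10,-60,0],
    [0.45,70,10,-60,0],
    [0.45,70,10,-60,0],
  ],
)

```text
clock: 17.7
eef_pos: [497.0, 38.8, 197.5]
eef_rot: [-3.136, 0.499, -3.109]
wrist_force: [-0.1, -1.0, 0.5]
finger_gap: 41.8
finger_force: 0.0
```

Run:
```python
from geo import *; from cell import imaging,find_in
import cv2
np.set_printoptions(suppress=True,precision=1)
p,R=cur(); h=W(face(HU,33,35,S0)); print(p,tool(R,h-p))
def lp(t): return W(face(HU,148-115*np.cos(t)+35*np.sin(t),115*np.sin(t)+35*np.cos(t),S0))
for t in np.arange(0,1.6,.1): print(round(t,1),tool(R,lp(t)-h))
T=imaging.camera("top");S=imaging.camera("side")
a=S["img"][115:235,180:300,::-1]; b=T["img"][120:240,190:310,::-1]
cv2.imwrite("pics/p5.png",cv2.resize(np.hstack([a,b]),None,fx=3.3,fy=3.3,interpolation=2))
```

```text
[497.   38.8 197.5] [-2.2  9.4 46.1]
0.0 [0. 0. 0.]
0.1 [ -0.7   4.  -11.3]
0.2 [ -1.4   9.2 -22.1]
0.3 [ -2.1  15.3 -32.4]
0.4 [ -2.7  22.5 -42. ]
0.5 [ -3.3  30.6 -50.9]
0.6 [ -3.8  39.6 -58.9]
0.7 [ -4.2  49.3 -65.9]
0.8 [ -4.6  59.7 -72. ]
0.9 [ -5.   70.6 -77. ]
1.0 [ -5.2  82.  -80.9]
1.1 [ -5.4  93.7 -83.6]
1.2 [ -5.6 105.6 -85.1]
1.3 [ -5.6 117.6 -85.5]
1.4 [ -5.6 129.6 -84.6]
1.5 [ -5.5 141.4 -82.6]
```

View pics/p5.png

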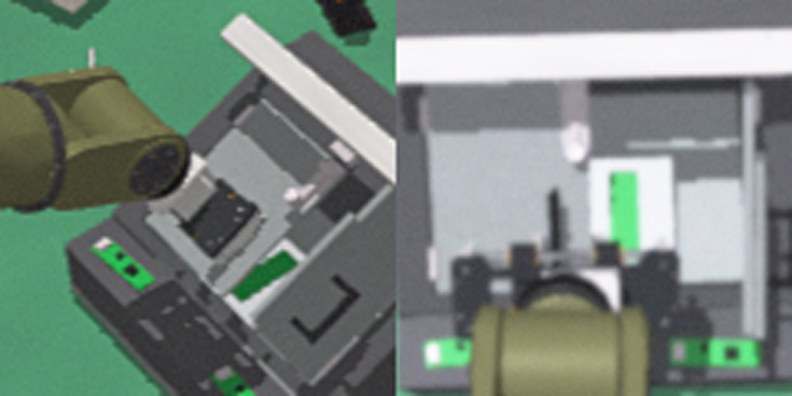

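The bolt is drawn. The left bar is at column 555 against a finger midpoint of 566, so I shift about 10 mm left, descend and grip.

>>> arm_command(
  force=30,
  steps=[
    [0.45,-1,10,0,0],
    [0.45,-2,10,20,0],
    [0.45,-2,10,37,0],
    [0.45,-2,10,44,0],
    [0,-2,10,44,0],
    [0,-2,10,44,0],
    [0,-2,10,44,0],
    [0,-2,10,44,0],
    [0,-2,10,44,0],
  ],
)

```text
clock: 18.92
eef_pos: [518.6, 53.1, 159.0]
eef_rot: [3.141, 0.499, -3.109]
wrist_force: [11.3, 43.2, -11.1]
finger_gap: 8.8
finger_force: 30.0
```

>>> arm_command(
  steps=[
    [0,-1,4,-11,0],
    [0,-1,9,-22,0],
    [0,-2,15,-32,0],
    [0,-3,22,-42,0],
    [0,-3,30,-51,0],
    [0,-4,39,-59,0],
  ],
)

```text
clock: 19.68
eef_pos: [491.8, 90.1, 210.9]
eef_rot: [-3.14, 0.495, -3.109]
wrist_force: [19.6, 22.4, -28.3]
finger_gap: 9.0
finger_force: 30.0
```

>>> arm_command(
  steps=[
    [0,0,13,-4,0],
    [0,-1,24,-10,0],
    [0,-1,34,-15,0],
    [0,-1,46,-19,0],
    [0,-1,58,-21,0],
    [0,-2,70,-23,0],
    [0,-2,82,-23,0],
    [0,-2,94,-22,0],
    [0,-2,103,-20,0],
    [0,-2,103,-20,0],
  ],
)

```text
clock: 20.92
eef_pos: [481.3, 191.4, 231.1]
eef_rot: [-3.137, 0.498, -3.109]
wrist_force: [-8.3, 2.9, 4.8]
finger_gap: 8.9
finger_force: 30.0
```

Run:
```python
from geo import *; from cell import imaging
import cv2
T=imaging.camera("top");S=imaging.camera("side")
a=S["img"][105:285,180:360,::-1]; b=T["img"][90:270,160:340,::-1]
cv2.imwrite("pics/p6.png",cv2.resize(np.hstack([a,b]),None,fx=2.2,fy=2.2,interpolation=2))
```

```text
(no output)
```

View pics/p6.png

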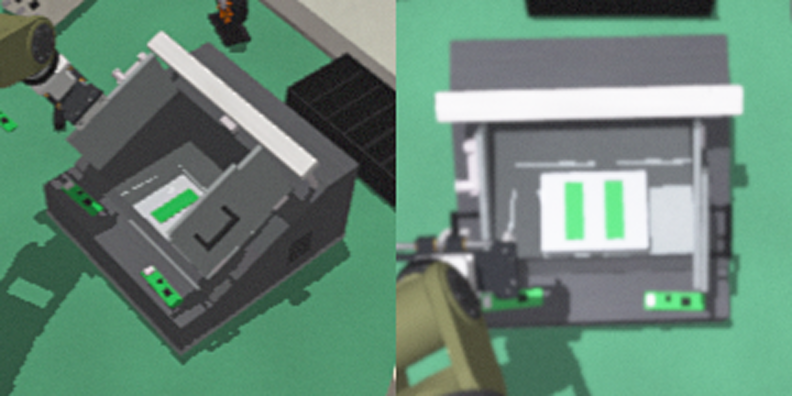

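Both leaves stand about square to the face, at columns 485 and 700 in the top view. I release and retreat.

>>> arm_command(
  steps=[
    [0.26,0,0,-1,0],
    [0.26,0,0,-1,0],
    [0.26,0,0,-1,0],
    [0.26,0,0,-1,0],
    [0.26,0,0,-30,0],
    [0.26,0,0,-70,0],
    [0.26,0,0,-120,0],
    [0.26,0,0,-160,0],
    [0.26,0,0,-160,0],
    [0.26,0,0,-160,0],
  ],
)

```text
clock: 22.28
eef_pos: [405.4, 189.0, 370.1]
eef_rot: [-3.136, 0.497, -3.109]
wrist_force: [0.2, 0.3, -0.7]
finger_gap: 24.4
finger_force: 0.0
```

Run:
```python
from geo import *; from cell import imaging
import cv2
T=imaging.camera("top");S=imaging.camera("side")
a=S["img"][105:285,180:360,::-1]; b=T["img"][90:270,160:340,::-1]
cv2.imwrite("pics/p7.png",cv2.resize(np.hstack([a,b]),None,fx=2.2,fy=2.2,interpolation=2))
```

```text
(no output)
```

View pics/p7.png

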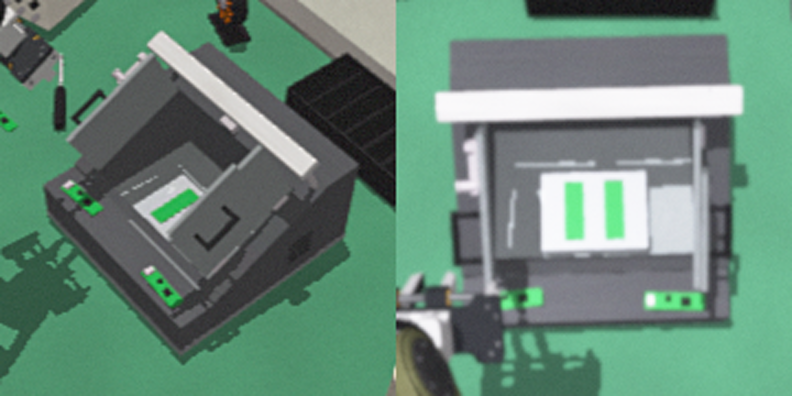

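Both leaves stand upright (columns 485 and 700), the gripper is clear of them, and both apron boards are where they started.

```bash
python3 -c "
from cell import job
print(job.sign_off())"
```

```text
the job is handed in; nothing more can be done
None
```

The job is handed in at about 22 s. In the last pictures both leaves stand about square to the cabinet face, the bolt is drawn the full 24 mm, the apron boards are in place and the arm is clear; no verdict came back on hand-in.

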